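# Seat a fired clay house in the corner of a sloping easel

### The arm

A 6-joint arm with a two-finger parallel gripper is mounted at the origin on the work surface. World frame = base frame: x ahead of the robot, y to its left, z up, the work surface at z = 0. Lengths are in m, angles in rad, forces in N, time in s.
With the tool pointing down it reaches from about 0.4 to 0.925 m from the base axis. Payload 12.5 kg.
Tool frame: the origin (TCP) lies at the very end of the fingers, on their centre line; the grasp point (between the pads) lies 19 mm behind it (manip.hold_point_z is the distance from the TCP to the grasp point, in m); z points along the fingers, y is the direction in which the jaws open and shut (so a half turn about z gives the same grasp; the last joint's range is limited). The gripper opens to 95 mm and grips with 3 to 60 N. Pads are 20 mm wide; open, the fingers measure 119 mm over their backs; the gripper's body (75 mm by 180 mm) begins 59 mm behind the grasp point.
Start: joints at [-1.229, 0.491, 1.559, -0, 1.092, -0.106], TCP at [0.271, -0.563, 0.215] pointing down, gripper open.
Joint ranges: [-3.1, 3.1], [-0.84, 2.19], [0.05, 2.79], [-1.13, 4.28], [0.06, 2.93], [-2.69, 2.69]. Speed limits (rad/s): [2.22, 2.22, 2.79, 3.14, 3.14, 3.14].

### API

Orientations are given as a unit quaternion [w, x, y, z].
In Python, from station import manip, vision gives the robot as it stands.
- The arm moves only by the shell command python3 -m creep 'ROWS' [OPENING] [FORCE]. ROWS is JSON, a list that holds one entry, the list of rows, each a list of 6 numbers: the shift along the tool's x, y, z in mm, then the turn, a rotation vector about the tool's x, y, z in degrees. In form: [[[x, y, z, wx, wy, wz], ...]]. A call has 1 to 20 rows; each row is the pose to reach, as a shift and turn from the pose measured when the call began, along the tool's axes at that moment; what a row does not reach only later rows make up. A row lasts 1/8 s, in which the tool goes at most 62.5 mm and 10.7 degrees, less where a joint would pass 70% of its speed; a pose out of reach is approached as far as the arm can. A call with a gripper value outside its range is refused whole. OPENING is the opening, from 0 (shut) to 1 (fully open), set as the call begins (- or left out, the last holds). The fingers move at their own pace and stop on an object; FORCE is the grip in N (left out, the last holds). Time passes only in rows, so rows that repeat a pose let the fingers close. It gives the time, the measured TCP pose, the force and the opening at its end, in the units of the state.
- manip.sense(): the state, without advancing time (a new reading comes with each control period).
- vision.capture(name): name is "scene" or "top" or "wrist"; returns a dict with "color" (400x640x3 uint8, blue, green, red), "K" (3x3 intrinsics, pixels), "rvec" (rotation vector, rad) and "tvec" (3), from world to camera coordinates, as OpenCV has them. Camera axes: x right, y down, z forward; pixel columns grow to the right and rows downward; lengths in m; the calibration is good to about 2 mm. A picture is of the moment at which its call begins. There is no depth.
- manip.job_done(): hands the job in, once; it reports no verdict.
The state is a dict: "t": time; "qpos": joint angles; "joint_vel": joint speeds; "joint_efforts": joint torques, N m; "ee_pos": TCP position; "orientation": TCP orientation; "wrist_force": force on the tool from outside, world axes, zero at the start; "torque": the same for the moment, N m; "grip_width": finger opening in m.
Only numpy, scipy, OpenCV 4.12 (cv2) and the standard library are available. Lean on these libraries where they do the work, as an engineer would, in place of code of your own. Each camera call takes 0.05 s, during which the arm holds its last target. There are 200 camera calls.

### The job

Lay the little fired-clay house flat, face up and roof uphill, on the open upper part of the sloping board, clear of the ledge and the side stop, and let go so that it slides down against the ledge by itself. Then push it along the ledge with the fingers until you feel it bear on the side stop with about 6 N, keep that push steady for a second, and leave it sitting squarely in the corner. The clay is brittle: set it down and push gently, never pressing it against any part of the easel with more than 20 N, and leave the other pottery alone.

Things in the scene. Friction and masses are not known exactly. Their poses are not given: they have to be found in the camera images.
- house: loose pale glazed clay plaque like a house, 12 mm thick, about 80 to 150 g: walls 60 x 60 mm, gable roof 30 mm higher. Origin: centre of the 60 mm square on the underside. x across it (parallel side walls at -30 and +30 mm, where to grip), y to the roof (foot edge at -30 mm, gable at +60 mm), z out of the face. Starts face up, flat on the table. Centre of mass at y = 8 mm
- gable (a point): the tip of the house's roof, on its face: 60 mm from the origin along y and 12 mm along z
- board: smooth, rigid grey board of the fixed easel, 200 x 200 mm clear. Origin: on its surface in the locating corner, where the inner faces of ledge and side stop meet, 34 mm above the table. x runs along the ledge away from the side stop (10 degrees uphill), y up the slope from the ledge (24 degrees uphill), z is its normal. Fully seated, the house is at x = 30, y = 30, z = 0 mm, axes parallel to these
- ledge: dark rigid wooden strip along the board's low edge, 12 mm wide, 10 mm above the board; origin and axes as the board's, its inner face is the plane y = 0. The glazed clay is slippery (friction about 0.3, varying, in the fingers too): released on the board, it slides down to the ledge, but may stop short of the side stop
- side_stop: dark wooden strip along the side of the board, rigid, 12 mm wide, 200 mm long, standing 10 mm above the board; origin and axes as the board's, its inner face is the plane x = 0
- fruit_plaque: bystander: loose round clay plaque, 72 mm across, 11 mm thick, with two leaves; origin at the centre of its underside
- cup: bystander: loose blue glazed cup, 76 mm across, 75 mm high; origin at the centre of its underside
- jar: bystander: loose jar with a red lid, 70 mm across, 100 mm high; origin at the centre of its underside
There are look-alikes about, which are no part of the job. What is shaped like the house but brown or purple is not meant.

How it is judged:
On the way, in this order (a step that is already met when the one before it is completed fails the run):
1. the house lies flat on the board, face up and roof uphill, let go of while still above the ledge (angle between the z axis of house and the z axis of board, either way round below 0.07 rad and z of house in the frame of board between -0.003 and 0.003 m and z of gable in the frame of board above 0.008 m and contact force between house and the fingers below 0.05 N and y of house in the frame of board above 0.036 m and x of house in the frame of board above 0.032 m and y of gable in the frame of board above 0.085 m), for 0.02 s.
2. it has slid down and rests on the ledge, untouched by the fingers (angle between the z axis of house and the z axis of board, either way round below 0.07 rad and z of house in the frame of board between -0.003 and 0.003 m and z of gable in the frame of board above 0.008 m and contact force between house and the fingers below 0.05 N and y of house in the frame of board below 0.0325 m and linear speed of house below 0.02 m/s), for 0.1 s.
3. it is pressed steadily against the side stop with 3.5 to 9 N, its foot on the ledge (angle between the z axis of house and the z axis of board, either way round below 0.07 rad and z of house in the frame of board between -0.003 and 0.003 m and z of gable in the frame of board above 0.008 m and contact force between house and side_stop between 3.5 and 9 N and y of house in the frame of board below 0.033 m), for 0.4 s.
At the end, for the whole second after the job is handed in: The house lies flat on the board, face up and roof uphill, in the corner: its foot within 2.5 mm of the ledge, its side within 2.5 mm of the side stop, square to within 0.05 rad, at rest and released (angle between the z axis of house and the z axis of board, either way round below 0.07 rad and z of house in the frame of board between -0.003 and 0.003 m and z of gable in the frame of board above 0.008 m and x of house in the frame of board between 0.027 and 0.0325 m and y of house in the frame of board between 0.027 and 0.0325 m and y of gable in the frame of board above 0.085 m and angle between the x axis of house and the x axis of board, either way round below 0.05 rad and contact force between house and the fingers below 0.05 N and linear speed of house below 0.01 m/s and angular speed of house below 0.1 rad/s); the robot touches nothing.
It fails at once if the house pressed or knocked against the board, the ledge or the side stop with more than 20 N (contact force between house and board above 20 N or contact force between house and ledge above 20 N or contact force between house and side_stop above 20 N).
It fails at once if a bystander moved more than 15 mm (distance of any of fruit_plaque, cup, jar from where it was at the start of the episode above 0.015 m).
It also fails if it takes over 64 s, if anything falls off the work surface, if the arm or the gripper's body presses on something with over 40 N, if the wrist force passes 120 N, or if a joint passes its speed limit or range.

## Working session

There is one attempt and no reset: what is moved stays moved. The work goes in short steps, Python scripts to look and compute and a shell command to move; the robot and the scene stay as the last step left them, time stands still between calls to the robot, and variables do not carry over. Pictures are saved under pics/ and viewed, about 8 in all and at most 12, crops included, and the job is handed in when it is done.

```bash
ls; mkdir -p pics
python3 - <<'E'
from station import manip, vision
import cv2,numpy as np,pickle
s=manip.sense();print({k:np.round(v,3) for k,v in s.items()}, manip.hold_point_z)
ims={}
for n in("scene","top","wrist"):
    ims[n]=vision.capture(n);cv2.imwrite(f"pics/{n}0.png",ims[n]["color"])
    R=cv2.Rodrigues(np.array(ims[n]["rvec"]))[0];print(n,-R.T@np.array(ims[n]["tvec"]).ravel(),R[2])
pickle.dump(ims,open("ims0.pkl","wb"))
E
```

```text
pics
{'t': np.float64(0.0), 'qpos': array([-1.229,  0.492,  1.559,  0.   ,  1.092, -0.106]), 'joint_vel': array([ 0.   , -0.   ,  0.   ,  0.   , -0.001, -0.001]), 'joint_efforts': array([-1.0000e-03, -6.1265e+01, -2.5819e+01,  6.9000e-02,  4.8000e-02,
       -0.0000e+00]), 'ee_pos': array([ 0.271, -0.563,  0.214]), 'orientation': array([-0.001,  0.975,  0.222, -0.   ]), 'wrist_force': array([ 0.424,  0.338, -0.27 ]), 'torque': array([ 0.01 , -0.008, -0.001]), 'grip_width': np.float64(0.095)} 0.0188
scene [0.90106594 0.75331238 0.5731832 ] [-0.42784838 -0.68806103 -0.5861039 ]
top [0.45646526 0.13915049 1.13144809] [ 0.06200953 -0.01518754 -0.99796   ]
wrist [ 0.34304121 -0.52768903  0.38553754] [-0.25471728 -0.12049606 -0.95947893]
```

View pics/top0.png

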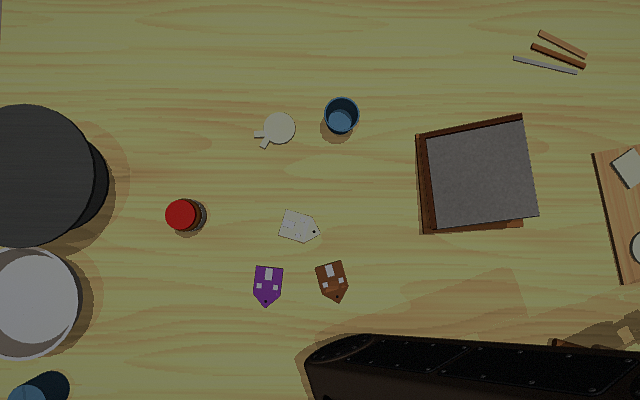

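View pics/scene0.png

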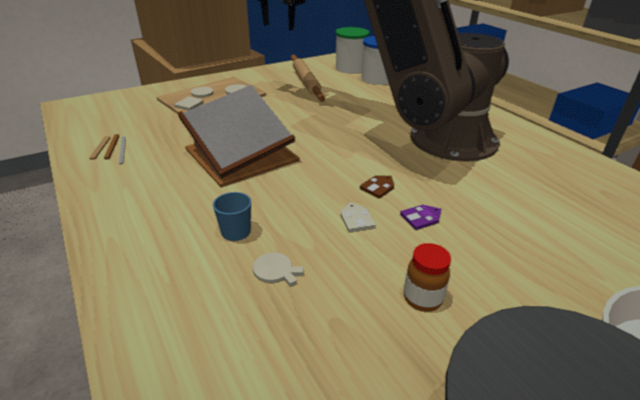

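Candidates in the top view: the pale house at (298,226), the purple one at (267,285), the brown one at (332,281), the fruit plaque at (277,130) and pale pieces on a far tray at (627,168). By the description I choose the pale one at (298,226). The board is at about (480,175), its corner at about (424,137), the ledge is the left strip (x axis runs down the image) and the side stop is the top strip.

```bash
cat > h.py <<'E'
import numpy as np,cv2
def cam(im):
    R=cv2.Rodrigues(np.array(im["rvec"]))[0];t=np.array(im["tvec"]).ravel();return np.array(im["K"]),R,t
def ray(im,uv,z):
    K,R,t=cam(im);c=-R.T@t;d=R.T@np.linalg.inv(K)@np.array([uv[0],uv[1],1.]);return c+d*(z-c[2])/d[2]
def proj(im,P):
    K,R,t=cam(im);return cv2.projectPoints(np.atleast_2d(P).astype(float),np.array(im["rvec"]),t,K,None)[0][:,0]
def tri(a,ua,b,ub):
    Pa,Pb=[k@np.c_[R,t] for k,R,t in(cam(a),cam(b))]
    X=cv2.triangulatePoints(Pa,Pb,np.array(ua,float).reshape(2,1),np.array(ub,float).reshape(2,1)).ravel();return X[:3]/X[3]
def boardR(psi):
    a,b=np.radians([10,24]);x=np.array([np.cos(a)*np.cos(psi),np.cos(a)*np.sin(psi),np.sin(a)])
    # y horizontal angle phi with x.y=0
    d=np.arccos(-np.tan(a)*np.tan(b));y=np.array([np.cos(b)*np.cos(psi+d),np.cos(b)*np.sin(psi+d),np.sin(b)])
    return np.c_[x,y,np.cross(x,y)]
E
python3 - <<'E'
from h import *;import pickle
ims=pickle.load(open("ims0.pkl","rb"))
for n in("top","scene"):
    im=ims[n];c=im["color"];hsv=cv2.cvtColor(c,cv2.COLOR_BGR2HSV)
    print(n, [hsv[p[1],p[0]].tolist() for p in ([(300,222),(480,175),(422,180),(60,20)] if n=="top" else [(357,220),(240,130),(250,160),(100,300)])])
c=ims["top"]["color"];s=ims["scene"]["color"]
A=cv2.resize(c[200:310,240:360],None,fx=3.2,fy=3.2,interpolation=cv2.INTER_CUBIC)
B=cv2.resize(c[105:240,405:550],None,fx=2.6,fy=2.6,interpolation=cv2.INTER_CUBIC)
C=cv2.resize(s[80:240,170:410],None,fx=3.3,fy=3.3,interpolation=cv2.INTER_CUBIC)[:, :]
H=np.zeros((352,800,3),np.uint8);H[:,:384]=A[:352];H[:351,400:777]=B[:351];cv2.imwrite("pics/crop1.png",H);print(A.shape,B.shape)
cv2.imwrite("pics/crop2.png",C)
for p in[(120,0),(0,0)]:pass
for uv in[(0,0),(640,0),(0,400),(298,226)]:print(uv,ray(ims["top"],uv,0))
E
```

```text
top [[35, 23, 133], [18, 16, 82], [12, 160, 62], [31, 85, 126]]
scene [[70, 4, 173], [15, 9, 119], [9, 180, 34], [25, 90, 165]]
(352, 384, 3) (351, 377, 3)
(0, 0) [0.96232558 0.850134   0.        ]
(640, 0) [ 0.98479133 -0.61641219  0.        ]
(0, 400) [0.07577956 0.80866674 0.        ]
(298, 226) [0.45625867 0.16914854 0.        ]
```

View pics/crop1.png

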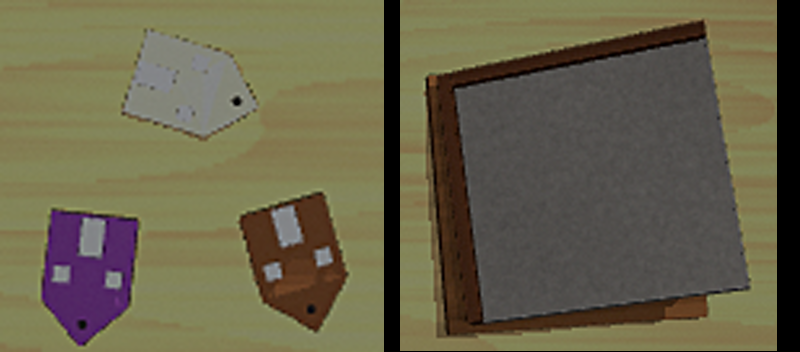

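View pics/crop2.png

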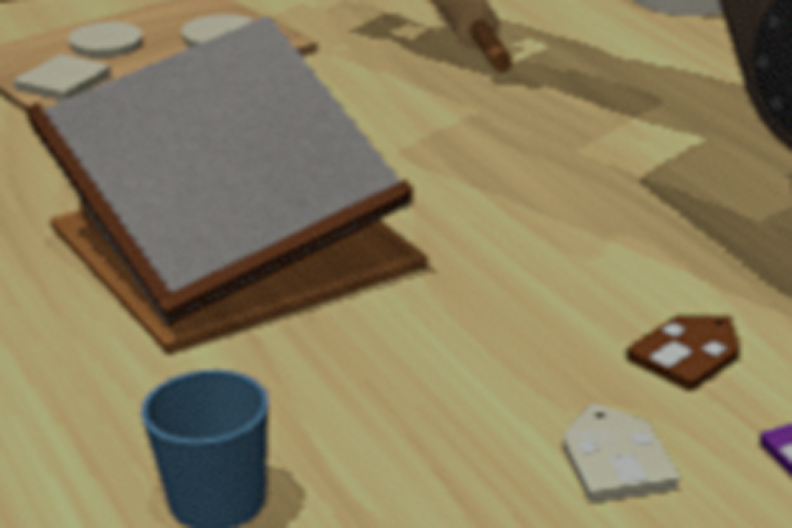

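The crop confirms the choice: the pale house, with its gable hole at (320,232) top pixels; the brown and purple ones are rejected. The board's grey quad is clear in both views.

```bash
cat > loc.py <<'E'
from h import *;import pickle
from scipy.optimize import least_squares
ims=pickle.load(open("ims0.pkl","rb"))
def quad(im,roi,lo,hi,n):
    hsv=cv2.cvtColor(im["color"],cv2.COLOR_BGR2HSV);m=cv2.inRange(hsv,np.array(lo),np.array(hi))
    k=np.zeros_like(m);x0,y0,x1,y1=roi;k[y0:y1,x0:x1]=m[y0:y1,x0:x1]
    k=cv2.morphologyEx(cv2.morphologyEx(k,cv2.MORPH_CLOSE,np.ones((3,3))),cv2.MORPH_OPEN,np.ones((3,3)))
    c=max(cv2.findContours(k,0,cv2.CHAIN_APPROX_NONE)[0],key=cv2.contourArea)
    q=cv2.approxPolyN(c,n,0,False).reshape(-1,2).astype(float) if n else None
    return c,q
ct,qt=quad(ims["top"],(410,105,545,240),(0,0,50),(179,60,110),4)
cs,qs=quad(ims["scene"],(175,82,300,175),(0,0,70),(179,45,160),4)
print(qt.round(1).tolist(),qs.round(1).tolist())
pick=lambda q,g:q[np.argmin(np.linalg.norm(q-g,axis=1))]
T=[((200,200,0),pick(qt,(539,215)),1),((0,200,0),pick(qt,(522,120)),1),((0,0,10),pick(qt,(426,138)),1),((200,0,10),pick(qt,(436,229)),1)]
S=[((200,200,0),pick(qs,(250,86)),1),((0,200,10),pick(qs,(183,113)),1),((0,0,10),pick(qs,(222,169)),1),((200,0,10),pick(qs,(291,136)),1)]
def res(p,L=[("top",T),("scene",S)],full=False):
    R=boardR(p[2]);o=np.array([p[0],p[1],.034])
    return np.concatenate([(proj(ims[n],np.array([o+R@np.array(P)/1000 for P,_,_ in l]))-np.array([u for _,u,_ in l])).ravel() for n,l in L])
r=[least_squares(res,[.66,-.09,3.0],kwargs=dict(L=L)) for L in([("top",T),("scene",S)],[("top",T)],[("scene",S)])]
for k in r:print(k.x.round(4),k.fun.reshape(-1,2).round(1).tolist())
print("tri far corner",tri(ims["top"],T[0][1],ims["scene"],S[0][1]),"model",np.r_[r[0].x[:2],.034]+boardR(r[0].x[2])@[.2,.2,0])
# house
ch,qh=quad(ims["top"],(270,200,325,250),(0,0,100),(179,48,255),5)
W=np.array([ray(ims["top"],u,.012) for u in qh]);print(qh.round(1).tolist());print(W.round(4).tolist())
print("sides",np.linalg.norm(W-np.roll(W,-1,0),axis=1).round(4))
np.save("W.npy",W)
E
python3 loc.py
```

```text
Traceback (most recent call last):
  File "loc.py", line 11, in <module>
    ct,qt=quad(ims["top"],(410,105,545,240),(0,0,50),(179,60,110),4)
          ~~~~^^^^^^^^^^^^^^^^^^^^^^^^^^^^^^^^^^^^^^^^^^^^^^^^^^^^^^
  File "loc.py", line 9, in quad
    q=cv2.approxPolyN(c,n,0,False).reshape(-1,2).astype(float) if n else None
      ~~~~~~~~~~~~~~~^^^^^^^^^^^^^
cv2.error: OpenCV(4.12.0) :-1: error: (-5:Bad argument) in function 'approxPolyN'
> Overload resolution failed:
>  - Argument 'epsilon_percentage' must be float, not bool
>  - Argument 'epsilon_percentage' must be float, not bool
```

```bash
sed -i 's/cv2.approxPolyN(c,n,0,False)/cv2.approxPolyN(c,n,ensure_convex=True)/' loc.py; python3 loc.py
```

```text
[[539.0, 215.0], [437.0, 229.0], [425.0, 139.0], [522.0, 120.0]] [[291.0, 134.0], [221.0, 168.0], [180.0, 108.0], [250.0, 83.0]]
[ 0.6497 -0.1096  3.2219] [[1.0, -0.4], [0.8, -1.3], [-0.2, -1.7], [-0.5, -1.1], [0.9, -0.1], [1.4, 1.2], [1.0, -0.9], [1.8, -1.6]]
[ 0.6469 -0.1086  3.2267] [[0.9, 0.5], [0.3, -0.4], [-0.7, -0.4], [-0.5, 0.2]]
[ 0.6542 -0.1098  3.2127] [[0.2, 0.2], [0.2, 1.4], [-0.9, -0.5], [0.6, -1.0]]
tri far corner [ 0.48297491 -0.30472995  0.1498891 ] model [ 0.48224642 -0.30579166  0.15007696]
[[311.0, 217.0], [320.0, 233.0], [303.0, 242.0], [278.0, 234.0], [286.0, 209.0]]
[[0.4763, 0.1404, 0.012], [0.4413, 0.1202, 0.012], [0.4212, 0.1575, 0.012], [0.4383, 0.2126, 0.012], [0.4935, 0.1957, 0.012]]
sides [0.0404 0.0423 0.0577 0.0577 0.0579]
```

```bash
cat > go.py <<'E'
from h import *
from station import manip
from scipy.spatial.transform import Rotation as Ro
BO=np.array([.6495,-.1093,.034]);BR=boardR(3.222)
HC=np.array([.4573,.1766,0]);hy=np.radians(-106.3)
M=np.array([[0,-1,0],[-1,0,0],[0,0,-1.]])   # tool axes in house/board axes
HR=np.c_[[np.sin(hy),-np.cos(hy),0],[np.cos(hy),np.sin(hy),0],[0,0,1]]
def st():
    s=manip.sense();w,x,y,z=s["orientation"];return s,np.array(s["ee_pos"]),Ro.from_quat([x,y,z,w])
def rel(*targets):
    s,p,R=st()
    for P,Rt in targets:
        print((R.inv().apply(np.array(P)-p)*1000).round(1).tolist(),np.degrees((R.inv()*Ro.from_matrix(Rt)).as_rotvec()).round(1).tolist())
house=lambda x,y,z:(HC+HR@np.array([x,y,z])/1000,HR@M)
board=lambda x,y,z:(BO+BR@np.array([x,y,z])/1000,BR@M)
def where():
    s,p,R=st();print("t",round(s["t"],2),"F",np.round(s["wrist_force"],2),"grip",round(s["grip_width"],4),"board xyz mm",(BR.T@(p-BO)*1000).round(1),"ang err deg",np.degrees((Ro.from_matrix(BR@M).inv()*R).as_rotvec()).round(2),"F board",(BR.T@s["wrist_force"]).round(2),"q",np.round(s["qpos"],2))
E
python3 -c "
from go import *
print(BR.round(3),BR[2])
rel(([.52,-.12,.3],HR@M),house(0,6,100),house(0,6,2.5))"
```

```text
[[-0.982  0.145  0.124]
 [-0.079 -0.902  0.424]
 [ 0.174  0.407  0.897]] [0.17364818 0.40673664 0.89688997]
[416.7, -291.6, -85.5] [-0.0, -0.0, -48.0]
[484.6, -581.4, 114.7] [-0.0, -0.0, -48.0]
[484.6, -581.4, 212.2] [-0.0, -0.0, -48.0]
```

```bash
python3 -m creep '[[[45,-30,-12,0,0,-9],[90,-60,-24,0,0,-18],[135,-90,-36,0,0,-27],[180,-120,-48,0,0,-36],[225,-150,-60,0,0,-45],[270,-185,-70,0,0,-48],[310,-220,-80,0,0,-48],[350,-250,-85,0,0,-48],[390,-275,-85,0,0,-48],[416,-300,-85,0,0,-48],[425,-350,-60,0,0,-48],[440,-400,-30,0,0,-48],[455,-450,0,0,0,-48],[465,-500,40,0,0,-48],[475,-540,70,0,0,-48],[484.6,-581.4,110,0,0,-48],[484.6,-581.4,114.7,0,0,-48],[484.6,-581.4,114.7,0,0,-48],[484.6,-581.4,114.7,0,0,-48],[484.6,-581.4,114.7,0,0,-48]]]' 1
python3 - <<'E'
from go import *
from station import vision
rel(house(0,6,100),house(0,6,2.5));where()
w=vision.capture("wrist");cv2.imwrite("pics/w1.png",w["color"])
import pickle;pickle.dump(w,open("w1.pkl","wb"))
E
```

```text
t: 2.65
ee_pos: [0.4563, 0.1701, 0.1009]
orientation: [-0.0, 0.801, 0.599, 0.001]
wrist_force: [0.4, -0.0, 0.0]
grip_width: 0.095
[0.5, -0.8, 0.9] [0.1, -0.1, -0.1]
[0.4, -0.9, 98.4] [0.1, -0.1, -0.1]
t 2.65 F [ 0.37 -0.02  0.04] grip 0.095 board xyz mm [ 179.2 -252.8  154.5] ang err deg [-5.35 25.96 22.8 ] F board [-0.35  0.09  0.08] q [0.22 0.46 2.01 0.   0.67 0.51]
```

View pics/w1.png

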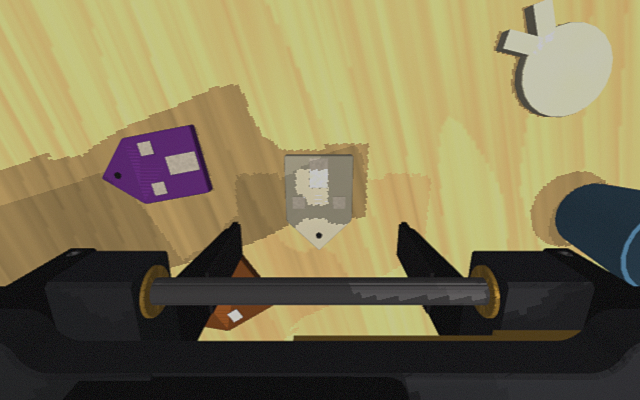

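The house (centre (319,190), gable (319,246)) is square and centred between the fingertips (238,225) and (402,225). Descend and grip.

```bash
python3 -m creep '[[[0.4,-0.9,30,0,0,0],[0.4,-0.9,60,0,0,0],[0.4,-0.9,80,0,0,0],[0.4,-0.9,92,0,0,0],[0.4,-0.9,98,0,0,0],[0.4,-0.9,98,0,0,0],[0.4,-0.9,98,0,0,0]]]' && python3 -m creep '[[[0,0,0,0,0,0],[0,0,0,0,0,0],[0,0,0,0,0,0],[0,0,0,0,0,0],[0,0,0,0,0,0],[0,0,0,0,0,0],[0,0,0,0,0,0],[0,0,0,0,0,0]]]' 0.5 15 && python3 -m creep '[[[0,0,-10,0,0,0],[0,0,-40,0,0,0],[0,0,-80,0,0,0],[0,0,-120,0,0,0],[0,0,-160,0,0,0],[0,0,-160,0,0,0]]]'
python3 - <<'E'
from go import *
rel(board(100,60,100),board(100,60,20));where()
E
```

```text
t: 3.58
ee_pos: [0.4558, 0.171, 0.0033]
orientation: [0.0, 0.801, 0.599, 0.001]
wrist_force: [-0.2, -0.1, -0.1]
grip_width: 0.0947
t: 4.58
ee_pos: [0.4558, 0.171, 0.0033]
orientation: [0.0, 0.801, 0.599, 0.001]
wrist_force: [-0.3, -0.4, 1.3]
grip_width: 0.06
t: 5.32
ee_pos: [0.4563, 0.171, 0.1662]
orientation: [0.001, 0.801, 0.599, 0.004]
wrist_force: [-0.2, 0.2, -2.0]
grip_width: 0.0598
[-254.9, 196.1, 0.9] [5.7, -26.1, -22.8]
[-290.6, 195.7, 72.5] [5.7, -26.1, -22.8]
t 5.33 F [-0.19  0.23 -2.  ] grip 0.0598 board xyz mm [ 190.4 -227.   213.5] ang err deg [-5.68 26.07 22.84] F board [-0.18 -1.04 -1.72] q [0.22 0.36 1.95 0.   0.83 0.51]
```

```bash
python3 -c "
from go import *
rel(board(90,54,60),board(90,54,25))"
```

```text
[-264.3, 202.7, 40.9] [5.7, -26.1, -22.8]
[-279.9, 202.5, 72.2] [5.7, -26.1, -22.8]
```

```bash
python3 -m creep '[[[-30,22,0,0.6,-2.6,-2.3],[-60,45,0,1.4,-6,-5.3],[-95,70,0,2.1,-9.6,-8.4],[-130,97,0,2.8,-13,-11.4],[-165,124,5,3.5,-16.2,-14.1],[-200,151,12,4.3,-19.5,-17],[-230,176,22,5,-23,-20],[-250,192,34,5.5,-25,-22],[-264.3,202.7,40.9,5.7,-26.1,-22.8],[-264.3,202.7,40.9,5.7,-26.1,-22.8],[-264.3,202.7,40.9,5.7,-26.1,-22.8],[-264.3,202.7,40.9,5.7,-26.1,-22.8]]]'
python3 - <<'E'
from go import *
from station import vision
where();rel(board(90,54,60),board(90,54,25),board(90,54,10))
w=vision.capture("wrist");s=vision.capture("scene")
H=np.zeros((420,800,3),np.uint8);H[:250,:400]=cv2.resize(w["color"],(400,250));c=cv2.resize(s["color"][60:200,150:340],None,fx=3,fy=3)
H=np.zeros((420,800+170,3),np.uint8);H[:250,:400]=cv2.resize(w["color"],(400,250));H[:420,400:970]=c
cv2.imwrite("pics/p2.png",H[:,:800])
E
```

```text
t: 6.82
ee_pos: [0.5764, -0.139, 0.126]
orientation: [0.097, 0.647, 0.728, -0.205]
wrist_force: [0.2, 0.8, -1.0]
grip_width: 0.0598
t 6.83 F [ 0.22  0.83 -0.96] grip 0.0598 board xyz mm [90.  53.6 60.8] ang err deg [-0.03 -0.02  0.04] F board [-0.45 -1.1  -0.48] q [-0.15  0.6   1.71 -0.56  0.97  0.09]
[-0.4, 0.0, 0.8] [0.0, 0.0, -0.0]
[-0.3, 0.0, 35.8] [0.0, 0.0, -0.0]
[-0.3, 0.0, 50.8] [0.0, 0.0, -0.0]
```

View pics/p2.png

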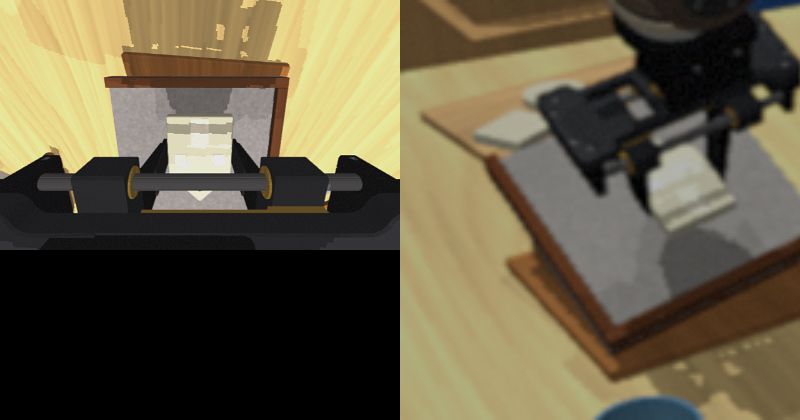

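The house hangs square between the fingers above the board, its foot parallel to the ledge (half-scale wrist foot at row 117, ledge at row 87). I check the board pose against this closer view.

Run:
```python
from go import *
from station import vision
w=vision.capture("wrist");hsv=cv2.cvtColor(w["color"],cv2.COLOR_BGR2HSV)
g=lambda x,y,z:proj(w,BO+BR@np.array([x,y,z])/1000)[0].round(1).tolist()
for P in[(0,0,0),(0,0,10),(200,0,0),(200,0,10),(0,50,0),(0,50,10),(60,0,0),(140,0,0),(60,0,10),(140,0,10)]:print(P,g(*P))
hc=np.array([[-30,-30],[30,-30]]) # foot corners, underside 3.3 below TCP
m=((hsv[...,1]<60)&(hsv[...,2]>60)).astype(np.uint8)
for c in(230,240,400,420):
    col=hsv[130:260,c];print("col",c,[(130+i,col[i].tolist()) for i in range(20,70,3)])
for r in(200,230):
    row=hsv[r,490:600];print("row",r,[(490+i,row[i].tolist()) for i in range(20,90,4)])
```

```text
(0, 0, 0) [437.2, 139.5]
(0, 0, 10) [442.3, 141.1]
(200, 0, 0) [173.8, 139.8]
(200, 0, 10) [167.5, 141.4]
(0, 50, 0) [430.5, 202.1]
(0, 50, 10) [435.0, 206.1]
(60, 0, 0) [358.2, 139.6]
(140, 0, 0) [252.8, 139.7]
(60, 0, 10) [359.9, 141.2]
(140, 0, 10) [250.0, 141.3]
col 230 [(150, [9, 16, 162]), (153, [10, 19, 163]), (156, [10, 14, 163]), (159, [9, 16, 163]), (162, [12, 16, 161]), (165, [13, 14, 159]), (168, [15, 16, 156]), (171, [6, 16, 157]), (174, [8, 19, 164]), (177, [6, 16, 161]), (180, [8, 19, 162]), (183, [6, 16, 162]), (186, [13, 19, 164]), (189, [9, 16, 158]), (192, [8, 17, 161]), (195, [12, 16, 157]), (198, [12, 16, 155])]
col 240 [(150, [8, 19, 164]), (153, [9, 15, 167]), (156, [6, 16, 164]), (159, [6, 16, 164]), (162, [11, 18, 158]), (165, [8, 13, 163]), (168, [0, 13, 160]), (171, [8, 13, 157]), (174, [12, 16, 157]), (177, [10, 19, 161]), (180, [13, 14, 163]), (183, [9, 16, 164]), (186, [8, 13, 161]), (189, [12, 15, 165]), (192, [9, 15, 166]), (195, [11, 17, 164]), (198, [6, 16, 162])]
col 400 [(150, [9, 18, 144]), (153, [11, 18, 154]), (156, [12, 17, 151]), (159, [11, 18
[... 772 characters left out ...]
233]), (530, [26, 100, 233]), (534, [29, 90, 232]), (538, [30, 84, 231]), (542, [29, 88, 232]), (546, [26, 98, 232]), (550, [27, 98, 232]), (554, [26, 101, 233]), (558, [27, 97, 232]), (562, [29, 84, 233]), (566, [30, 87, 232]), (570, [27, 91, 233]), (574, [27, 93, 233]), (578, [27, 95, 232])]
row 230 [(510, [27, 95, 233]), (514, [30, 86, 232]), (518, [30, 82, 232]), (522, [26, 97, 233]), (526, [27, 96, 232]), (530, [26, 100, 233]), (534, [28, 92, 232]), (538, [30, 81, 232]), (542, [30, 82, 232]), (546, [29, 89, 232]), (550, [28, 88, 233]), (554, [29, 90, 232]), (558, [28, 89, 233]), (562, [28, 88, 232]), (566, [28, 91, 232]), (570, [26, 97, 233]), (574, [27, 95, 232]), (578, [30, 76, 232])]
```

The model predicts the ledge edge at row 140 and the stop at column about 437; the picture shows 139 and about 440, so the board pose is good to 1–2 mm. I lower the house.

```bash
python3 -m creep '[[[-0.3,0,15,0,0,0],[-0.3,0,30,0,0,0],[-0.3,0,42,0,0,0],[-0.3,0,50,0,0,0],[-0.3,0,54,0,0,0],[-0.3,0,54,0,0,0],[-0.3,0,54,0,0,0],[-0.3,0,54,0,0,0]]]'; python3 -c "
from go import *
where()"
python3 -m creep '[[[0,0,0.5,0,0,0],[0,0,1,0,0,0],[0,0,1,0,0,0]]]'; python3 -c "
from go import *
where()"
```

```text
t: 7.98
ee_pos: [0.57, -0.1623, 0.0779]
orientation: [0.098, 0.647, 0.728, -0.205]
wrist_force: [-0.3, -0.0, -0.6]
grip_width: 0.0598
t 7.97 F [-0.33 -0.05 -0.65] grip 0.0598 board xyz mm [89.8 54.2  7. ] ang err deg [-0.05 -0.04  0.04] F board [ 0.21 -0.27 -0.64] q [-0.19  0.67  1.75 -0.61  0.87  0.13]
t: 8.35
ee_pos: [0.5699, -0.1628, 0.077]
orientation: [0.097, 0.647, 0.728, -0.205]
wrist_force: [0.4, 0.2, -2.1]
grip_width: 0.0593
t 8.35 F [ 0.39  0.25 -2.05] grip 0.0593 board xyz mm [89.8 54.2  5.9] ang err deg [-0.05 -0.04  0.04] F board [-0.76 -1.   -1.69] q [-0.19  0.67  1.75 -0.61  0.87  0.13]
```

```bash
for i in 1 ; do python3 -m creep '[[[0,0,0.7,0,0,0],[0,0,1,0,0,0],[0,0,1,0,0,0]]]' >/dev/null; python3 -c "
from go import *
where()"; python3 -m creep '[[[0,0,0.5,0,0,0],[0,0,0.7,0,0,0],[0,0,0.7,0,0,0]]]'>/dev/null; python3 -c "
from go import *
where()"; done
```

```text
t 8.72 F [ 0.83 -0.08 -1.33] grip 0.0598 board xyz mm [89.9 54.2  4.9] ang err deg [-0.04 -0.04  0.04] F board [-1.04 -0.34 -1.12] q [-0.19  0.67  1.75 -0.62  0.87  0.13]
t 9.1 F [ 0.08  0.3  -1.73] grip 0.0595 board xyz mm [89.9 54.2  4.1] ang err deg [-0.04 -0.03  0.04] F board [-0.4  -0.96 -1.41] q [-0.19  0.67  1.76 -0.62  0.87  0.14]
```

```bash
python3 -m creep '[[[0,0,0.5,0,0,0],[0,0,0.5,0,0,0]]]' >/dev/null; python3 -c "
from go import *
where()"; python3 -m creep '[[[0,0,0.4,0,0,0],[0,0,0.4,0,0,0]]]'>/dev/null; python3 -c "
from go import *
where()"; python3 -m creep '[[[0,0,0.4,0,0,0],[0,0,0.4,0,0,0]]]'>/dev/null; python3 -c "
from go import *
where()"
```

```text
t 9.35 F [-0.16 -0.15 -0.33] grip 0.0601 board xyz mm [89.9 54.2  3.6] ang err deg [-0.04 -0.03  0.04] F board [ 0.11 -0.02 -0.39] q [-0.19  0.67  1.76 -0.62  0.86  0.14]
t 9.6 F [-0.32 -0.77 -0.01] grip 0.0598 board xyz mm [89.8 54.2  3.3] ang err deg [-0.05 -0.04  0.04] F board [ 0.37  0.64 -0.38] q [-0.19  0.67  1.76 -0.62  0.86  0.14]
t 9.85 F [-0.87  3.16  5.42] grip 0.0597 board xyz mm [89.8 54.3  3.3] ang err deg [-0.06 -0.05  0.05] F board [ 1.55 -0.77  6.09] q [-0.19  0.67  1.76 -0.62  0.86  0.14]
```

The house has touched down with about 6 N at the expected height. I release it.

```bash
python3 -m creep '[[[0,0,0,0,0,0]]]' - && python3 -m creep '[[[0,0,0,0,0,0],[0,0,0,0,0,0],[0,0,0,0,0,0],[0,0,0,0,0,0],[0,0,0,0,0,0],[0,0,0,0,0,0]]]' 1
python3 - <<'E'
from go import *
from station import vision
where()
w=vision.capture("wrist");s=vision.capture("scene")
H=np.zeros((420,800,3),np.uint8);H[:250,:400]=cv2.resize(w["color"],(400,250));H[:,400:]=cv2.resize(s["color"][60:200,165:298],(400,420))
cv2.imwrite("pics/p3.png",H)
E
```

```text
t: 9.98
ee_pos: [0.5696, -0.1639, 0.0746]
orientation: [0.098, 0.647, 0.728, -0.205]
wrist_force: [-0.3, 0.4, 0.3]
grip_width: 0.0595
t: 10.72
ee_pos: [0.5696, -0.164, 0.0746]
orientation: [0.098, 0.647, 0.728, -0.205]
wrist_force: [-0.2, 0.3, -0.3]
grip_width: 0.0945
t 10.72 F [-0.21  0.33 -0.32] grip 0.0945 board xyz mm [89.8 54.3  3.3] ang err deg [-0.07 -0.05  0.05] F board [ 0.12 -0.46 -0.17] q [-0.19  0.67  1.76 -0.62  0.86  0.14]
```

View pics/p3.png

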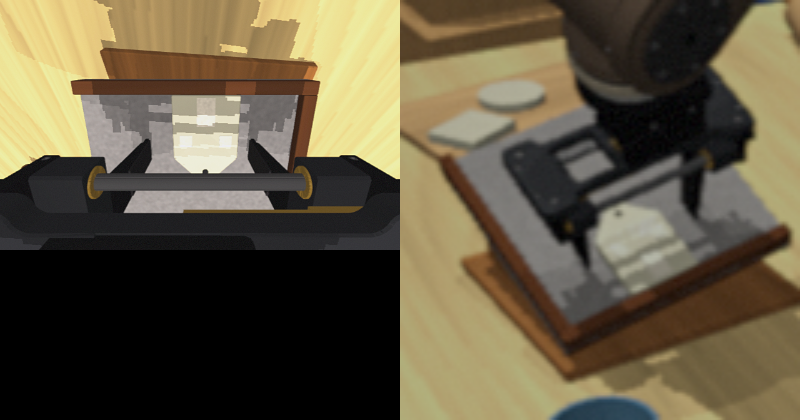

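The house slid down onto the ledge (wrist foot corners at full-res (277,154) and (384,154)), square, still about 35 mm from the side stop, with the fingers clear. I measure x, then lift and close the fingers.

```bash
cat >> go.py <<'E'
def house_on_board(w):
    """face contour of pale house -> board coords (plane z=12)"""
    K,R,t=cam(w);c=BR.T@(-R.T@t-BO)*1000
    def pt(u):
        d=BR.T@(R.T@np.linalg.inv(K)@np.array([u[0],u[1],1.]));return (c+d*(12-c[2])/d[2])[:2]
    return pt
E
python3 -m creep '[[[0,0,-15,0,0,0],[0,0,-30,0,0,0],[0,0,-45,0,0,0],[0,0,-55,0,0,0],[0,0,-55,0,0,0]]]'; python3 -m creep '[[[0,0,0,0,0,0],[0,-25,0,0,0,0],[0,-50,0,0,0,0],[0,-70,0,0,0,0],[0,-70,0,0,0,0],[0,-70,0,0,0,0],[0,-70,0,0,0,0],[0,-70,0,0,0,0]]]' 0
python3 - <<'E'
from go import *
from station import vision
where()
w=vision.capture("wrist");s=vision.capture("scene");t=vision.capture("top")
pt=house_on_board(w);print("pred corner/ledge",proj(w,BO),proj(w,BO+BR@[.1,0,0]))
cv2.imwrite("pics/p4.png",w["color"])
for n,im in(("w",w),("s",s),("t",t)):
    q=proj(im,[BO+BR@np.array([x,30,12])/1000 for x in(75,)])[0];print(n,q,im["color"][int(q[1]),int(q[0])] if 0<=q[0]<640 and 0<=q[1]<400 else None)
E
```

```text
t: 11.45
ee_pos: [0.5767, -0.1402, 0.1248]
orientation: [0.098, 0.647, 0.728, -0.205]
wrist_force: [-0.7, 0.2, 0.3]
grip_width: 0.0951
t: 12.45
ee_pos: [0.5083, -0.1457, 0.1365]
orientation: [0.098, 0.647, 0.728, -0.205]
wrist_force: [0.0, -0.5, -0.1]
grip_width: 0.0206
t 12.45 F [ 0.04 -0.5  -0.11] grip 0.0206 board xyz mm [159.3  54.1  58.9] ang err deg [-0.14 -0.07  0.04] F board [-0.01  0.41 -0.3 ] q [-0.18  0.51  1.87 -0.6   0.9   0.11]
pred corner/ledge [[529.6786774  139.08699841]] [[397.16306033 139.26550356]]
w [431.8865728 181.753575 ] [177 211 217]
s [243.3406163  144.24191705] [143 164 165]
t [442.7959471 167.7047107] [32 41 50]
```

View pics/p4.png

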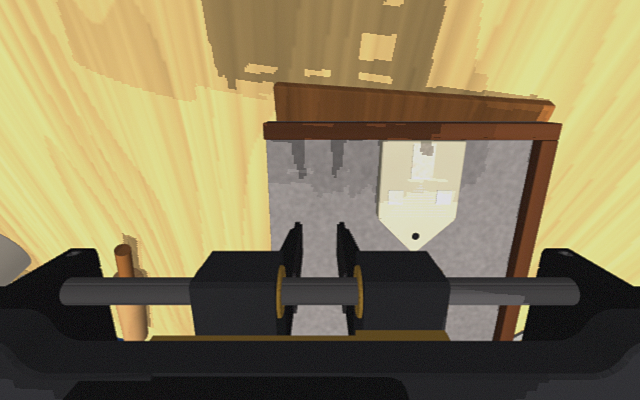

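The house lies flat against the ledge, foot face corners at about (383,141) and (467,141), gable (415,250); the stop's inner edge is at about (531,140).

```bash
python3 -m creep '[[[0,0,0,0,0,0],[0,0,0,0,0,0],[0,0,0,0,0,0]]]'
python3 - <<'E'
from go import *
from station import vision
w=vision.capture("wrist");pt=house_on_board(w)
for u in[(383,141),(467,141),(415,250),(378,215),(457,218)]:print(u,pt(u).round(1))
where();rel(board(130,34,60),board(130,34,4))
E
```

```text
t: 12.98
ee_pos: [0.5081, -0.1457, 0.1367]
orientation: [0.098, 0.647, 0.728, -0.205]
wrist_force: [-0.6, 0.4, 0.2]
grip_width: 0.0005
(383, 141) [ 1.133e+02 -1.000e-01]
(467, 141) [53.1 -0. ]
(415, 250) [82.8 86.1]
(378, 215) [113.9  56.4]
(457, 218) [52.8 59. ]
t 13.03 F [-1.    0.34 -0.4 ] grip 0.0004 board xyz mm [159.5  54.2  59. ] ang err deg [-0.15 -0.07  0.05] F board [ 0.88 -0.61 -0.34] q [-0.18  0.51  1.87 -0.6   0.9   0.11]
[20.2, 29.5, -0.9] [0.1, 0.1, -0.0]
[20.3, 29.3, 55.1] [0.1, 0.1, -0.0]
```

House at x = 83, y ≈ 30 mm, width 60.2 mm (consistent). I descend beside its uphill wall at x = 140.

```bash
python3 -m creep '[[[20,19,0,0,0,0],[20,19,20,0,0,0],[20,19,35,0,0,0],[20.3,19.3,46,0,0,0],[20.3,19.3,52,0,0,0],[20.3,19.3,54.8,0,0,0],[20.3,19.3,54.8,0,0,0],[20.3,19.3,54.8,0,0,0],[20.3,19.3,54.8,0,0,0]]]'
python3 - <<'E'
from go import *
where();rel(board(126,34,4),board(70,34,4))
E
```

```text
t: 14.15
ee_pos: [0.5176, -0.1491, 0.0762]
orientation: [0.099, 0.647, 0.728, -0.205]
wrist_force: [-0.1, -0.5, 0.4]
grip_width: 0.0002
t 14.15 F [-0.14 -0.46  0.37] grip 0.0002 board xyz mm [140.   34.    4.6] ang err deg [-0.17 -0.08  0.05] F board [0.23 0.55 0.12] q [-0.18  0.61  1.89 -0.66  0.8   0.21]
[0.0, 14.0, 0.6] [0.2, 0.1, -0.1]
[0.1, 70.0, 0.8] [0.2, 0.1, -0.1]
```

```bash
python3 -m creep '[[[0,4,0.5,0.2,0.1,0],[0,8,0.5,0.2,0.1,0],[0,11,0.5,0.2,0.1,0],[0,13,0.5,0.2,0.1,0],[0,15,0.5,0.2,0.1,0],[0,17,0.5,0.2,0.1,0],[0,20,0.5,0.2,0.1,0],[0,23,0.5,0.2,0.1,0],[0,26,0.5,0.2,0.1,0],[0,29,0.5,0.2,0.1,0],[0,32,0.5,0.2,0.1,0],[0,35,0.5,0.2,0.1,0]]]'
python3 - <<'E'
from go import *
from station import vision
where()
w=vision.capture("wrist");cv2.imwrite("pics/p5.png",w["color"]);rel(board(80,34,4.3),board(72,34,4.3))
E
```

```text
t: 15.65
ee_pos: [0.5521, -0.1465, 0.0697]
orientation: [0.097, 0.647, 0.728, -0.205]
wrist_force: [-0.3, 0.0, -0.6]
grip_width: 0.0007
t 15.65 F [-0.3   0.03 -0.64] grip 0.0007 board xyz mm [104.7  34.1   4.1] ang err deg [0.03 0.02 0.05] F board [ 0.18 -0.33 -0.6 ] q [-0.17  0.66  1.81 -0.63  0.84  0.18]
[0.1, 24.4, -0.2] [-0.0, -0.0, -0.1]
[0.1, 32.4, -0.2] [-0.0, -0.0, -0.1]
```

View pics/p5.png

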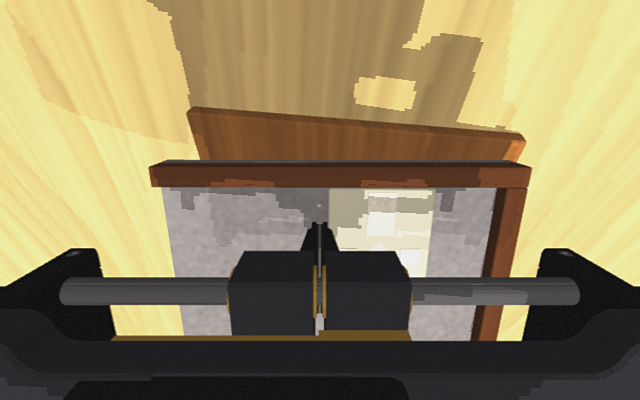

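The house (columns 329–436) is being pushed squarely along the ledge, about 30 mm short of the stop. I continue slowly.

```bash
python3 -m creep '[[[0,3,0,0,0,0],[0,6,0,0,0,0],[0,9,0,0,0,0],[0,12,0,0,0,0],[0,15,0,0,0,0],[0,18,0,0,0,0],[0,20,0,0,0,0],[0,22,0,0,0,0],[0,24,0,0,0,0],[0,25,0,0,0,0],[0,26,0,0,0,0],[0,27,0,0,0,0]]]'
python3 - <<'E'
from go import *
from station import vision
where()
w=vision.capture("wrist");pt=house_on_board(w);hsv=cv2.cvtColor(w["color"],cv2.COLOR_BGR2HSV)
r=int(proj(w,BO+BR@np.array([30,10,12])/1000)[0][1]);print(r,proj(w,BO+BR@np.array([0,10,0])/1000)[0])
m=((hsv[r,:,1]<70)&(hsv[r,:,2]>70));row=hsv[r];print([(i,row[i].tolist()) for i in range(400,520,4)])
E
```

```text
t: 17.2
ee_pos: [0.579, -0.1444, 0.065]
orientation: [0.097, 0.647, 0.728, -0.205]
wrist_force: [-0.8, -0.9, 0.4]
grip_width: 0.0005
t 17.2 F [-0.85 -0.91  0.35] grip 0.0005 board xyz mm [77.4 34.1  4.1] ang err deg [0.01 0.02 0.05] F board [ 0.96  0.84 -0.17] q [-0.16  0.69  1.74 -0.61  0.87  0.16]
205 [445.87481278 199.40114114]
[(400, [21, 47, 174]), (404, [23, 46, 172]), (408, [24, 46, 172]), (412, [22, 49, 173]), (416, [22, 47, 173]), (420, [22, 49, 173]), (424, [22, 47, 174]), (428, [24, 44, 173]), (432, [23, 48, 170]), (436, [8, 19, 160]), (440, [11, 14, 144]), (444, [6, 12, 110]), (448, [10, 34, 90]), (452, [12, 137, 52]), (456, [9, 136, 71]), (460, [12, 162, 82]), (464, [10, 163, 114]), (468, [11, 159, 114]), (472, [11, 152, 94]), (476, [22, 111, 180]), (480, [28, 90, 238]), (484, [29, 85, 238]), (488, [27, 89, 238]), (492, [28, 87, 238]), (496, [28, 91, 238]), (500, [27, 94, 238]), (504, [26, 94, 238]), (508, [26, 95, 238]), (512, [26, 96, 239]), (516, [26, 95, 238])]
```

```bash
python3 -m creep '[[[0,1,0,0,0,0],[0,2,0,0,0,0],[0,3,0,0,0,0],[0,4,0,0,0,0]]]' >/dev/null; python3 -c "
from go import *
where()"; python3 -m creep '[[[0,0.5,0,0,0,0],[0,1,0,0,0,0],[0,1,0,0,0,0]]]' >/dev/null; python3 -c "
from go import *
where()"
```

```text
t 17.75 F [-0.56  0.58  0.49] grip 0.0003 board xyz mm [73.2 34.1  4.1] ang err deg [0.01 0.02 0.05] F board [ 0.59 -0.41  0.61] q [-0.15  0.7   1.73 -0.61  0.88  0.16]
t 18.12 F [ 0.63  0.51 -0.38] grip 0.0005 board xyz mm [72.2 34.1  4.2] ang err deg [0.   0.02 0.05] F board [-0.72 -0.52 -0.04] q [-0.15  0.7   1.73 -0.6   0.88  0.16]
```

```bash
python3 -m creep '[[[0,0.5,0,0,0,0],[0,0.5,0,0,0,0]]]' >/dev/null; python3 -c "
from go import *
where()"
```

```text
t 18.38 F [-1.13 -0.07  0.28] grip 0.0006 board xyz mm [71.6 34.1  4.2] ang err deg [0.   0.02 0.05] F board [1.17 0.02 0.08] q [-0.15  0.7   1.72 -0.6   0.88  0.16]
```

```bash
python3 -m creep '[[[0,0.4,0,0,0,0],[0,0.4,0,0,0,0]]]' >/dev/null; python3 -c "
from go import *
where()";python3 -m creep '[[[0,0.3,0,0,0,0],[0,0.3,0,0,0,0]]]' >/dev/null; python3 -c "
from go import *
where()";python3 -m creep '[[[0,0.3,0,0,0,0],[0,0.3,0,0,0,0]]]' >/dev/null; python3 -c "
from go import *
where()"
```

```text
t 18.62 F [0.71 0.83 0.73] grip 0.0006 board xyz mm [71.2 34.1  4.1] ang err deg [0.   0.02 0.05] F board [-0.63 -0.35  1.09] q [-0.15  0.7   1.72 -0.6   0.88  0.16]
t 18.88 F [-0.44 -0.54 -0.04] grip 0.0006 board xyz mm [70.9 34.1  4.1] ang err deg [-0.    0.02  0.05] F board [ 0.47  0.4  -0.32] q [-0.15  0.7   1.72 -0.6   0.88  0.16]
t 19.12 F [-1.02  0.53 -0.52] grip 0.0006 board xyz mm [70.5 34.1  4.2] ang err deg [-0.01  0.02  0.06] F board [ 0.87 -0.84 -0.37] q [-0.15  0.7   1.72 -0.6   0.88  0.16]
```

```bash
for k in 1; do python3 -m creep '[[[0,0.4,0,0,0,0],[0,0.4,0,0,0,0]]]' >/dev/null; python3 -c "
from go import *
where()";python3 -m creep '[[[0,0.4,0,0,0,0],[0,0.4,0,0,0,0]]]' >/dev/null; python3 -c "
from go import *
where()";python3 -m creep '[[[0,0.3,0,0,0,0],[0,0.3,0,0,0,0]]]' >/dev/null
python3 - <<'E'
from go import *
from station import vision
where()
w=vision.capture("wrist");hsv=cv2.cvtColor(w["color"],cv2.COLOR_BGR2HSV)
pt=house_on_board(w)
for y in(5,12):
    r=int(proj(w,BO+BR@np.array([30,y,12])/1000)[0][1]);row=hsv[r]
    print(r,[(i,row[i].tolist()) for i in range(420,470,2)])
    print(pt((434,r)),proj(w,BO+BR@np.array([0,y,0])/1000)[0])
E
done
```

```text
t 19.38 F [0.14 0.24 0.05] grip 0.0004 board xyz mm [70.1 34.1  4.2] ang err deg [-0.01  0.02  0.06] F board [-0.15 -0.18  0.16] q [-0.15  0.7   1.72 -0.6   0.88  0.16]
t 19.62 F [ 0.01 -0.29  0.19] grip 0.0005 board xyz mm [69.7 34.1  4.1] ang err deg [-0.01  0.02  0.05] F board [0.04 0.34 0.05] q [-0.15  0.7   1.72 -0.6   0.88  0.16]
t 19.88 F [-0.97 -0.63 -0.29] grip 0.0005 board xyz mm [69.4 34.1  4.1] ang err deg [-0.01  0.02  0.05] F board [ 0.95  0.31 -0.65] q [-0.15  0.7   1.72 -0.6   0.88  0.16]
197 [(420, [24, 35, 235]), (422, [24, 34, 238]), (424, [23, 47, 174]), (426, [23, 46, 171]), (428, [23, 46, 173]), (430, [23, 47, 174]), (432, [24, 48, 175]), (434, [23, 39, 150]), (436, [7, 44, 75]), (438, [11, 152, 52]), (440, [7, 121, 55]), (442, [12, 134, 59]), (444, [11, 151, 81]), (446, [10, 149, 84]), (448, [10, 161, 84]), (450, [10, 155, 82]), (452, [10, 147, 80]), (454, [11, 148, 81]), (456, [11, 148, 81]), (458, [11, 147, 80]), (460, [12, 160, 75]), (462, [11, 146, 75]), (464, [19, 119, 231]), (466, [23, 110, 238]), (468, [23, 110, 237])]
[4.10765965 4.75955997] [433.54871553 191.50103136]
209 [(420, [22, 44, 172]), (422, [22, 44, 173]), (424, [23, 46, 171]), (426, [23, 47, 173]), (428, [23, 48, 171]), (430, [25, 46, 168]), (432, [23, 44, 161]), (434, [6, 13, 98]), (436, [7, 133, 50]), (438, [9, 142, 52]), (440, [7, 132, 52]), (442, [11, 159, 106]), (444, [10, 159, 119]), (446, [11, 166, 117]), (448, [10, 161, 84]), (450, [10, 151, 83]), (452, [9, 147, 83]), (454, [10, 144, 83]), (456, [11, 157, 78]), (458, [11, 149, 77]), (460, [12, 152, 84]), (462, [25, 106, 234]), (464, [27, 91, 239]), (466, [27, 91, 238]), (468, [28, 86, 238])]
[ 3.35324133 11.94404972] [432.34831915 202.52464387]
```

About 3–4 mm of gap remains by this view. I continue.

```bash
python3 -m creep '[[[0,0.5,0,0,0,0],[0,1,0,0,0,0],[0,1.5,0,0,0,0],[0,1.5,0,0,0,0]]]' >/dev/null; python3 -c "
from go import *
where()";python3 -m creep '[[[0,0.4,0,0,0,0],[0,0.4,0,0,0,0]]]' >/dev/null; python3 -c "
from go import *
where()"; python3 -m creep '[[[0,0.3,0,0,0,0],[0,0.3,0,0,0,0]]]' >/dev/null; python3 -c "
from go import *
where()"
```

```text
t 20.43 F [-0.86  0.21  0.29] grip 0.0004 board xyz mm [67.8 34.1  4.1] ang err deg [-0.01  0.02  0.06] F board [ 0.87 -0.19  0.24] q [-0.15  0.7   1.71 -0.6   0.88  0.16]
t 20.68 F [-0.07  1.   -0.1 ] grip 0.0006 board xyz mm [67.4 34.1  4.1] ang err deg [-0.01  0.02  0.05] F board [-0.03 -0.95  0.32] q [-0.15  0.7   1.71 -0.6   0.88  0.16]
t 20.93 F [-0.11  0.27  0.52] grip 0.0005 board xyz mm [67.1 34.1  4.2] ang err deg [-0.02  0.02  0.05] F board [ 0.18 -0.05  0.57] q [-0.15  0.7   1.71 -0.6   0.89  0.16]
```

```bash
python3 -m creep '[[[0,0.3,0,0,0,0],[0,0.3,0,0,0,0]]]' >/dev/null; python3 -c "
from go import *
where()";python3 -m creep '[[[0,0.3,0,0,0,0],[0,0.3,0,0,0,0]]]' >/dev/null; python3 -c "
from go import *
where()"; python3 -m creep '[[[0,0.3,0,0,0,0],[0,0.3,0,0,0,0]]]' >/dev/null; python3 -c "
from go import *
where()"
```

```text
t 21.18 F [-0.8  -0.6   0.09] grip 0.0006 board xyz mm [66.8 34.1  4.1] ang err deg [-0.01  0.02  0.05] F board [ 0.85  0.46 -0.27] q [-0.15  0.71  1.71 -0.6   0.89  0.16]
t 21.43 F [ 0.21 -1.25  0.01] grip 0.0002 board xyz mm [66.4 34.1  4.1] ang err deg [-0.02  0.02  0.05] F board [-0.11  1.16 -0.5 ] q [-0.15  0.71  1.71 -0.6   0.89  0.16]
t 21.68 F [-0.46  0.15 -0.52] grip 0.0008 board xyz mm [66.1 34.1  4.1] ang err deg [-0.02  0.02  0.05] F board [ 0.35 -0.42 -0.46] q [-0.15  0.71  1.71 -0.6   0.89  0.16]
```

```bash
python3 -m creep '[[[0,0.4,0,0,0,0],[0,0.4,0,0,0,0]]]' >/dev/null; python3 -c "
from go import *
where()";python3 -m creep '[[[0,0.3,0,0,0,0],[0,0.3,0,0,0,0]]]' >/dev/null; python3 -c "
from go import *
where()"; python3 -m creep '[[[0,0.3,0,0,0,0],[0,0.3,0,0,0,0]]]' >/dev/null
python3 - <<'E'
from go import *
from station import vision
where()
w=vision.capture("wrist");hsv=cv2.cvtColor(w["color"],cv2.COLOR_BGR2HSV)
cv2.imwrite("pics/p6.png",cv2.resize(w["color"][150:330,260:480],None,fx=3,fy=3))
r=209;print([(i,hsv[r][i].tolist()) for i in range(420,450,2)])
E
```

```text
t 21.93 F [-0.05 -0.55  0.17] grip 0.0002 board xyz mm [65.7 34.1  4.1] ang err deg [-0.02  0.02  0.05] F board [ 0.12  0.56 -0.08] q [-0.15  0.71  1.71 -0.6   0.89  0.16]
t 22.18 F [ 0.26 -0.03  0.36] grip 0.0003 board xyz mm [65.3 34.1  4.1] ang err deg [-0.02  0.02  0.05] F board [-0.19  0.21  0.35] q [-0.15  0.71  1.71 -0.6   0.89  0.16]
t 22.43 F [0.19 0.3  0.71] grip 0.0007 board xyz mm [65.  34.1  4.1] ang err deg [-0.02  0.02  0.05] F board [-0.09  0.05  0.79] q [-0.15  0.71  1.71 -0.6   0.89  0.16]
[(420, [22, 46, 168]), (422, [22, 45, 169]), (424, [23, 46, 167]), (426, [25, 46, 168]), (428, [23, 45, 169]), (430, [25, 46, 168]), (432, [23, 45, 158]), (434, [10, 147, 87]), (436, [11, 160, 121]), (438, [10, 162, 118]), (440, [12, 170, 114]), (442, [10, 160, 113]), (444, [10, 160, 113]), (446, [10, 163, 105]), (448, [11, 145, 79])]
```

View pics/p6.png

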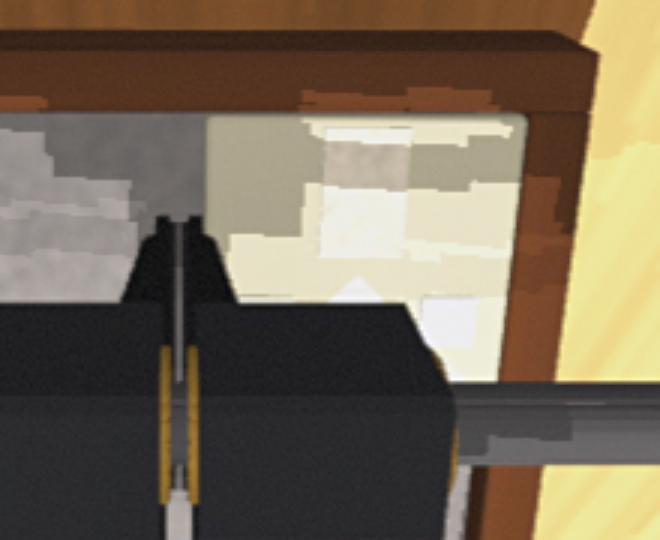

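The house's right edge (crop column 522) is practically at the stop, foot on the ledge, square. Contact is imminent, so I take small steps.

```bash
python3 -m creep '[[[0,0.3,0,0,0,0],[0,0.3,0,0,0,0]]]' >/dev/null; python3 -c "
from go import *
where()";python3 -m creep '[[[0,0.3,0,0,0,0],[0,0.3,0,0,0,0]]]' >/dev/null; python3 -c "
from go import *
where()"
```

```text
t 22.73 F [0.46 1.17 0.46] grip 0.0006 board xyz mm [64.7 34.1  4.1] ang err deg [-0.02  0.02  0.05] F board [-0.46 -0.8   0.97] q [-0.15  0.71  1.71 -0.6   0.89  0.16]
t 22.98 F [-0.23 -0.84  0.11] grip 0.0006 board xyz mm [64.4 34.1  4.1] ang err deg [-0.03  0.02  0.05] F board [ 0.31  0.77 -0.28] q [-0.15  0.71  1.71 -0.6   0.89  0.15]
```

```bash
python3 -m creep '[[[0,0.3,0,0,0,0],[0,0.3,0,0,0,0]]]' >/dev/null; python3 -c "
from go import *
where()";python3 -m creep '[[[0,0.3,0,0,0,0],[0,0.3,0,0,0,0]]]' >/dev/null; python3 -c "
from go import *
where()"
```

```text
t 23.23 F [-1.46  0.07  0.48] grip 0.0006 board xyz mm [64.2 34.   4.1] ang err deg [-0.01  0.02  0.05] F board [ 1.51 -0.08  0.28] q [-0.15  0.71  1.71 -0.6   0.89  0.15]
t 23.48 F [-2.47 -0.02  2.42] grip 0.0004 board xyz mm [64.2 34.   4.1] ang err deg [0.03 0.02 0.05] F board [2.85 0.65 1.85] q [-0.15  0.71  1.71 -0.6   0.89  0.15]
```

Contact: x stalls at 64.2 and force is rising. I average readings to gauge it.

```bash
cat > fx.py <<'E'
from go import *
where()
E
python3 -m creep '[[[0,0.3,0,0,0,0],[0,0.3,0,0,0,0]]]' >/dev/null; python3 fx.py;  python3 -m creep '[[[0,0.3,0,0,0,0]]]' >/dev/null; python3 fx.py; python3 -m creep '[[[0,0.3,0,0,0,0]]]' >/dev/null; python3 fx.py
```

```text
t 23.73 F [-4.4   0.04  3.75] grip 0.0009 board xyz mm [64.1 34.   4.1] ang err deg [0.07 0.02 0.05] F board [4.97 0.85 2.83] q [-0.15  0.71  1.7  -0.6   0.89  0.15]
t 23.85 F [-4.61 -0.6   2.78] grip 0.0003 board xyz mm [64.2 34.1  4. ] ang err deg [0.11 0.01 0.05] F board [5.05 1.01 1.66] q [-0.15  0.71  1.7  -0.6   0.89  0.15]
t 23.98 F [-5.2   1.02  4.51] grip 0.0004 board xyz mm [64.1 34.1  4.1] ang err deg [0.15 0.01 0.05] F board [5.81 0.16 3.83] q [-0.15  0.71  1.7  -0.6   0.89  0.15]
```

```bash
python3 -m creep '[[[0,0.3,0,0,0,0],[0,0.3,0,0,0,0]]]' >/dev/null; python3 fx.py; python3 -m creep '[[[0,0.25,0,0,0,0],[0,0.25,0,0,0,0],[0,0.25,0,0,0,0]]]' >/dev/null; python3 fx.py
```

```text
t 24.23 F [-5.98  0.51  4.28] grip 0.0009 board xyz mm [64.2 34.   4. ] ang err deg [0.2  0.01 0.05] F board [6.57 0.42 3.31] q [-0.15  0.71  1.7  -0.6   0.89  0.15]
t 24.6 F [-4.9  -0.06  3.59] grip 0.0005 board xyz mm [64.2 34.   4.1] ang err deg [0.23 0.01 0.05] F board [5.44 0.8  2.58] q [-0.15  0.71  1.7  -0.6   0.89  0.15]
```

Steady at about 6 N; I hold for over a second, sampling as I go.

```bash
python3 -m creep '[[[0,0.27,0,0,0,0],[0,0.27,0,0,0,0],[0,0.27,0,0,0,0],[0,0.27,0,0,0,0],[0,0.27,0,0,0,0]]]' >/dev/null; python3 fx.py; python3 -m creep '[[[0,0.27,0,0,0,0],[0,0.27,0,0,0,0],[0,0.27,0,0,0,0],[0,0.27,0,0,0,0],[0,0.27,0,0,0,0]]]' >/dev/null; python3 fx.py
```

```text
t 25.23 F [-4.93 -1.04  3.56] grip 0.0006 board xyz mm [64.2 34.   4. ] ang err deg [0.27 0.01 0.05] F board [5.54 1.68 2.13] q [-0.15  0.71  1.7  -0.6   0.89  0.15]
t 25.85 F [-5.08 -0.64  4.04] grip 0.0004 board xyz mm [64.2 34.   4.1] ang err deg [0.31 0.01 0.05] F board [5.74 1.49 2.72] q [-0.15  0.71  1.7  -0.6   0.9   0.15]
```

Held at 5.5–6 N for over a second. I back away and lift.

```bash
python3 -m creep '[[[0,-0.5,0,0,0,0],[0,-2,0,0,0,0],[0,-6,0,0,0,0],[0,-14,0,0,0,0],[0,-25,0,0,0,0],[0,-35,-5,0,0,0],[0,-40,-25,0,0,0],[0,-45,-60,0,0,0],[0,-45,-100,0,0,0],[0,-45,-130,0,0,0],[0,-45,-130,0,0,0],[0,-45,-130,0,0,0]]]'
python3 - <<'E'
from go import *
from station import vision
where()
w=vision.capture("wrist");print([proj(w,BO+BR@np.array(P)/1000)[0].round() for P in[(0,0,10),(60,0,12),(30,90,12),(0,60,12)]])
s=vision.capture("scene");H=np.zeros((400,800,3),np.uint8);H[:250,:400]=cv2.resize(w["color"],(400,250));H[:,400:]=cv2.resize(s["color"][75:200,170:295],(400,400))
cv2.imwrite("pics/w7.png",w["color"]);cv2.imwrite("pics/p7.png",H)
E
```

```text
t: 27.35
ee_pos: [0.5643, -0.0914, 0.1871]
orientation: [0.095, 0.647, 0.727, -0.207]
wrist_force: [-0.1, 0.3, 0.1]
grip_width: 0.0005
t 27.35 F [-0.09  0.31  0.1 ] grip 0.0005 board xyz mm [108.8  33.8 134.3] ang err deg [0.3  0.02 0.03] F board [ 0.08 -0.25  0.21] q [-0.07  0.52  1.68 -0.5   1.11  0.08]
[array([431., 153.]), array([370., 153.]), array([394., 238.]), array([426., 211.])]
```

View pics/w7.png

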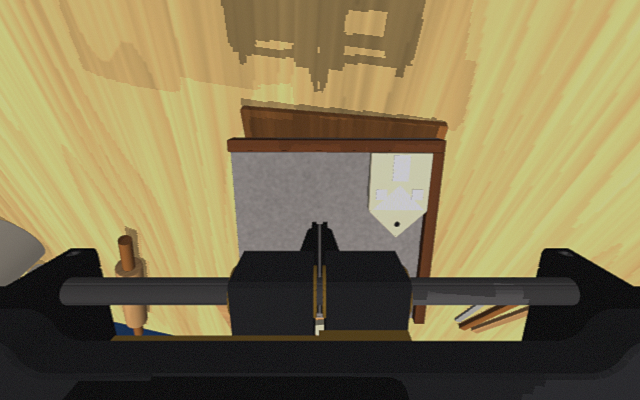

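View pics/p7.png

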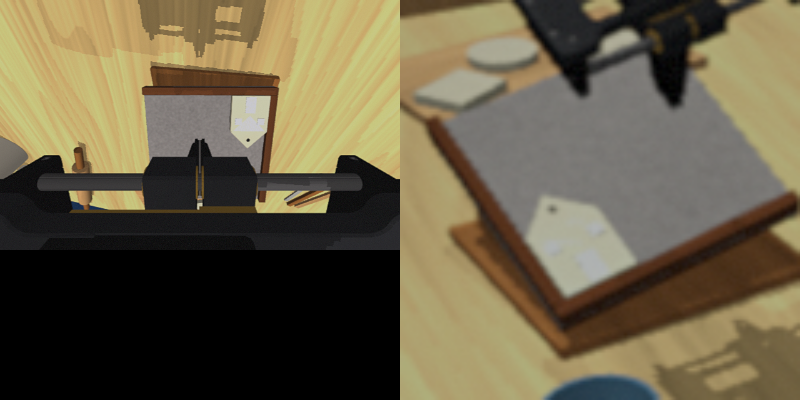

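The house sits squarely in the corner: foot corners at about (370,153) and (433,153), gable at (396,237). The seated prediction is (370,153), (431,153), (394,238). The gripper is clear, so I hand in.

```bash
python3 -c "
from station import manip
print(manip.job_done(), manip.sense()['t'])"
```

```text
the job is handed in; nothing more can be done
the job is handed in; nothing more can be done
```

The pale house is in the corner of the board, released, and the job was handed in at about 27 s of the 64 s allowed; no verdict was reported.

- **Placing:** I gripped the house by its side walls and laid it flat on the board at about x = 90, y = 48 mm. It touched down with about 6 N. Once let go, it slid onto the ledge by itself and stopped at x ≈ 83 mm.
- **Pushing:** With the fingers closed, I pushed it along the ledge until it bore on the side stop. I held it for over a second; the readings, with roughly 0.5–1 N of noise, were 5.5–6 N. I then backed off and lifted clear.
- **Last checks:** The final wrist picture puts the foot corners and gable within about 2 pixels (2 mm) of where a fully seated house should appear. The wrist force was back to zero.
- **Disagreement:** The fingers met the stop about 7 mm further along than I first estimated. That estimate was wrong because I took the closed fingers for thicker than they are. The pictures and the force reading settled it.
- **Not measured:** I did not check the other pottery's positions at the end. No move went near it.

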